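Bolt the sanding box's filter hatch and start it

ROBOT

A 6-joint arm with a two-finger parallel gripper is mounted at the origin on the work surface. World frame = base frame: x ahead of the robot, y to its left, z up, the work surface at z = 0. Lengths are in m, angles in rad, forces in N, time in s.
With the tool pointing down it reaches from about 0.4 to 0.825 m from the base axis. Payload 7 kg.
Tool frame: the origin (TCP) lies on the centre line of the jaws, within the pads' length; the fingertips stand 8 mm ahead of it and the grasp point (between the pads) lies 11 mm behind it; z points along the fingers, y is the line along which they close (so a half turn about z gives the same grasp; the last joint's range is limited). The gripper opens to 85 mm and grips with 20 to 120 N. Pads are 22 mm wide; open, the fingers measure 114 mm over their backs; the gripper's body (76 mm by 85 mm) begins 54 mm behind the grasp point. The pads swing forward as they close: fully open they stand 13 mm farther back than shut.
Start: joints at [1.472, 0.359, 0.012, 0, -1.224, -0.288], TCP at [0.255, 0.625, 0.239] pointing down, gripper open.
Joint ranges: [-3.07, 3.07], [-1.43, 2.12], [-1.02, 1.25], [-3.03, 1.67], [-3.05, -0], [-3.03, 3.03]. Speed limits (rad/s): [2.39, 2.39, 3.01, 3.14, 3.14, 3.14].

INTERFACE

Orientations are given as a rotation vector (axis times angle).
In Python, from cell import * gives the robot as it stands.
- The arm moves only by the shell command python3 -m pendant 'ROWS'. ROWS is text: rows parted by semicolons, each of 5 numbers parted by spaces: the shift along the tool's x, y, z in m, then the turn about the tool's z in rad, then the finger opening in m, from 0 to 0.0854. In form: tx ty tz roll jaw; .... A call has exactly 8 rows; each row shifts and turns the commanded pose from where the row before left it, along the tool's axes as they then stand; what a row does not reach is not made up. A row lasts 1/10 s, in which the tool goes at most 50 mm and 8.59 degrees, less where a joint would pass 70% of its speed; a pose out of reach is approached as far as the arm can. A call is refused whole if a number of a shift passes 0.05 or a number of a turn 0.15, either way. A call with a gripper value outside its range is refused whole. The fingers move at their own pace and stop on an object; the grip force is fixed at half the most. Time passes only in rows, so rows that do not move let the fingers close, or fill a call up. It gives the time, the measured TCP pose, the force, the opening and the grip force at its end, in the units of the state.
- sense(): the state, without advancing time (a new reading comes with each control period).
- grab_frame(name): name is "side" or "top"; returns the picture (400x640x3 uint8, blue, green, red); there is no depth.
- camera_info(name): a dict with "fx", "fy", "cx", "cy" (pixels), "rvec" (rotation vector, rad) and "tvec" (3), from world to camera coordinates, as OpenCV has them. Camera axes: x right, y down, z forward; pixel columns grow to the right and rows downward; lengths in m; the calibration is good to about 2 mm. A picture is of the moment at which its call begins. camera_info takes no time and is no camera call.
- hand_in(): hands the job in; it is judged then, once.
The state is a dict: "time": time; "qpos": joint angles; "qd": joint speeds; "effort": joint torques, N m; "ee_pos": TCP position; "ee_rot": TCP orientation; "ft_force": force on the tool from outside, world axes, zero at the start; "wrist_torque": the same for the moment, N m; "grip_width": finger opening in m; "grasp_force": force on a finger pad.
Only numpy, scipy, OpenCV 4.12 (cv2) and the standard library are available. Lean on these libraries where they do the work, as an engineer would, in place of code of your own. Each camera call takes 0.05 s, during which the arm holds its last target. There are 200 camera calls.

TASK

Bolt the sanding box's hatch shut: lift the bolt's handle out of its parking notch, slide the bolt fully home into its keeper and swing the handle down into the lock notch there. Only then press the square reset key right down and let it up, and after it press the round start key right down and let it up. Leave the long bar key unpressed and everything else on and around the box where it is.

Things in the scene. Friction and masses are not known exactly. Their poses are not given: they have to be found in the camera images.
- sander: Grey sanding box, fixed to the bench, 300 (x) x 560 (y) x 100 mm tall; origin at the centre of its underside, x to the rear, y along its length, z up. A steel barrel bolt lies on its top along y; the keeper, a steel block with a blind mouth facing the bolt, is at the bolt's +y end.
- bolt_root (a point): Fixed point on the bolt's axis, at x +30, y -100, z 135 mm in the box's frame, with the box's axes: the handle's root is here when the bolt is fully drawn back. The bolt slides along this point's +y and its handle swings about this y axis.
- gate (a point): Fixed point on the top edge (z 157 mm) of the steel gate rail, 6 mm thick, that runs along y 28 mm to the robot's side of the bolt. It keeps the handle up except at two notches: the parking notch, where the handle lies at the start, and the lock notch, 22 mm wide. Keeper and lock notch are one casting, clamped in a different place each time and not tracked.
- bolt (a joint): Travel of the bolt (steel bar 16 mm thick, 212 mm long), m: 0 drawn back, growing towards the keeper. It bottoms on the keeper's back wall at 0.070 to 0.110, different each time; there the handle stands midway in the lock notch. The stop is hard but springs 1 to 2 mm. About 4 N of friction; stays where left.
- bolt_handle (a joint): Angle of the handle about the bolt's axis, rad: 0 down in a notch, leaning to the robot's side (the box's -x), 20 degrees above level; grows as it is swung up, 1.22 upright, at most 1.3. Stays where left; 1 to 2 N at the knob moves it. Above 0.8 it clears the gate rail; off the notches the rail stops it near 0.5.
- knob (a point): Centre of the black knob at the end of the bolt's handle, 75 mm from the bolt's axis; the stem is 10 mm thick. The knob is a drum 28 mm in diameter and 28 mm long, its flat ends facing along the bolt, so that it can pivot between fingers that pinch those ends. It moves with the handle.
- key_square_top (a point): Centre of the top face of the square reset key, black cap 30 x 30 mm. Three keys stand 58 mm apart in a row on a grey panel (75 x 185 x 28 mm) on the box's top; their order varies. Each cap stands 11 mm above its 4 mm white rim and goes straight down 6 mm on a spring: 1 N to start, 5 N at the bottom; it returns when let go.
- key_square (a joint): travel of the square reset key, m: 0 up, 0.006 fully pressed; it works at 0.004.
- key_round_top (a point): centre of the top face of the round start key, black cap 34 mm in diameter.
- key_round (a joint): travel of the round start key, m: 0 up, 0.006 fully pressed; it works at 0.004.
- key_bar_top (a point): centre of the top face of the long bar key (brake), black cap 52 x 14 mm; not to be pressed.
- key_bar (a joint): travel of the bar key, m: 0 up, 0.006 fully pressed.
- sanding_block: cork sanding block with a wooden back, 65 x 100 x 34 mm, on the sanding box's grille; a bystander, origin at its underside's centre.
- glue_jar: jar 48 mm in diameter, 75 mm tall, on the sanding box's hatch behind the bolt; a bystander, origin at its underside's centre.
- hammer: hammer lying on the bench near the robot; a bystander, origin at its underside's centre as it lies.
- screwdriver: screwdriver lying on the bench near the robot; a bystander, origin at its underside's centre as it lies.
- offcut: wood offcut 160 x 70 x 35 mm on the bench; a bystander, origin at its underside's centre.
- glue_bottle: bottle 60 mm in diameter, 170 mm tall, on the bench; a bystander, origin at its underside's centre.
- pencil_pot: black pot 80 mm in diameter, 100 mm tall, on the bench; a bystander, origin at its underside's centre.

How it is judged:
On the way, in this order (a step that is already met when the one before it is completed fails the run):
1. the bolt is home in its keeper with the handle down in the lock notch (value of joint bolt above 0.055 m and value of joint bolt_handle below 0.2 rad), for 0.2 s.
2. the square reset key is pressed down (4 mm or more) with the round one up (all of step 1 and value of joint key_square above 0.004 m and value of joint key_round below 0.0015 m), for 0.05 s.
3. the square key is up again and the round start key is pressed down (4 mm or more) (all of step 1 and value of joint key_round above 0.004 m and value of joint key_square below 0.0015 m), for 0.05 s.
At the end, for the whole second after the job is handed in: The bolt has travelled more than 55 mm with its handle down (under 0.2 rad), which is possible only in the lock notch; bolt and handle are at rest; all three keys are up (under 1.5 mm); every bystander is within 30 mm of where it was (all of step 1 and value of joint each of key_square, key_round, key_bar below 0.0015 m and velocity of joint bolt between -0.02 and 0.02 m/s and velocity of joint bolt_handle between -0.2 and 0.2 rad/s and distance of each of sanding_block, glue_jar, hammer, screwdriver, offcut, glue_bottle, pencil_pot from where it was at the start of the episode below 0.03 m); the robot touches nothing.
It fails at once if the bar key is pressed (more than 3 mm) (value of joint key_bar above 0.003 m).
It fails at once if the square key is pressed (more than 3 mm) while the bolt is not locked home (value of joint key_square above 0.003 m and not (value of joint bolt above 0.055 m and value of joint bolt_handle below 0.2 rad)).
It fails at once if the round key is pressed (more than 3 mm) while the bolt is not locked home (value of joint key_round above 0.003 m and not (value of joint bolt above 0.055 m and value of joint bolt_handle below 0.2 rad)).
It fails at once if a bystander is pushed away more than 40 mm (distance of any of sanding_block, glue_jar, hammer, screwdriver, offcut, glue_bottle, pencil_pot from where it was at the start of the episode above 0.04 m).
It fails at once if a jar, bottle or pot is tipped over (angle between any of glue_jar, glue_bottle, pencil_pot's own z axis and vertical above 0.6 rad).
It also fails if it takes over 61 s, if anything falls off the work surface, if the arm or the gripper's body presses on something with over 40 N, if the wrist force passes 120 N, or if a joint passes its speed limit or range.

## Working session

There is one attempt and no reset: what is moved stays moved. The work goes in short steps, Python scripts to look and compute and a shell command to move; the robot and the scene stay as the last step left them, time stands still between calls to the robot, and variables do not carry over. Pictures are saved under pics/ and viewed, at most 10 in all, crops included, and the job is handed in when it is done.

```bash
mkdir -p pics
cat > h.py <<'E'
from cell import *
import cv2, numpy as np
def cam(n):
    c=camera_info(n); R=cv2.Rodrigues(np.array(c["rvec"],float))[0]; t=np.array(c["tvec"],float)
    return c,R,t
def ray(n,u,v):
    c,R,t=cam(n); d=R.T@np.array([(u-c["cx"])/c["fx"],(v-c["cy"])/c["fy"],1]); return -R.T@t,d
def onz(n,u,v,z):
    o,d=ray(n,u,v); return o+d*(z-o[2])/d[2]
def proj(n,p):
    c,R,t=cam(n); q=R@np.array(p,float)+t; return np.array([c["fx"]*q[0]/q[2]+c["cx"],c["fy"]*q[1]/q[2]+c["cy"]])
def tri(a,b):
    (o1,d1),(o2,d2)=ray("top",*a),ray("side",*b)
    s=np.linalg.lstsq(np.c_[d1,-d2],o2-o1,rcond=None)[0]
    p,q=o1+d1*s[0],o2+d2*s[1]; return (p+q)/2,np.linalg.norm(p-q)
E
python3 - <<'E'
from h import *
for n in("top","side"):
    cv2.imwrite(f"pics/{n}0.png",grab_frame(n)); c,R,t=cam(n); print(n,c["fx"],-R.T@t,R[2])
s=sense(); print(s["time"],s["ee_pos"],cv2.Rodrigues(np.array(s["ee_rot"]))[0].round(3),s["ft_force"])
E
```

```text
top 411.7767254958057 [ 0.35121955 -0.03017717  1.29389675] [ 0.12379899 -0.00647531 -0.99228619]
side 479.31869496224516 [-0.13526726 -1.04120363  1.00825302] [ 0.40787678  0.6931352  -0.59430643]
0.1 [0.25449898 0.62474358 0.23846691] [[ 0.926 -0.377 -0.   ]
 [-0.377 -0.926 -0.001]
 [ 0.     0.001 -1.   ]] [ 0.04462256 -0.09715566  0.43986056]
```

View pics/top0.png

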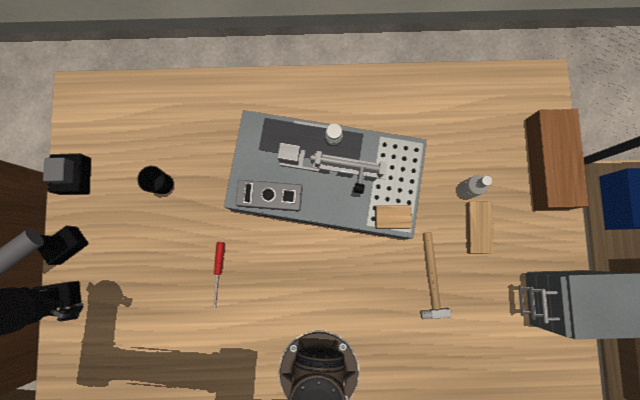

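View pics/side0.png

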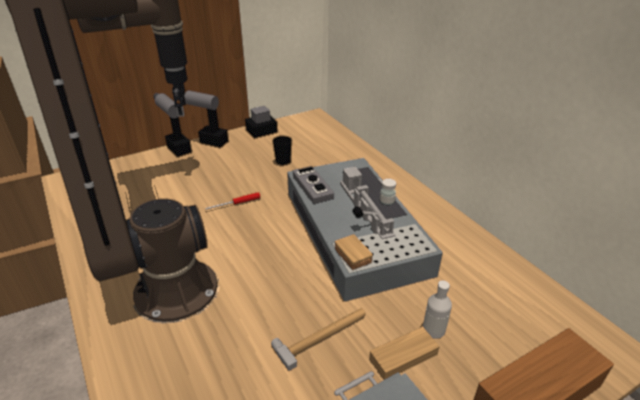

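The top view shows the box with corners at about (243,111), (426,140), (412,238) and (226,208). The keys, left to right, are bar (249,194), round (268,195) and square (288,197). The knob is at (359,188) and the keeper at (289,152). I'll enlarge both views next.

Run:
```python
from h import *
a=cv2.imread("pics/top0.png")[100:245,215:435]; b=cv2.imread("pics/side0.png")[150:300,280:445]
A=cv2.resize(a,None,fx=3.6,fy=3.6,interpolation=cv2.INTER_CUBIC); cv2.imwrite("pics/topc.png",A)
cv2.imwrite("pics/sidec.png",cv2.resize(b,None,fx=4,fy=4,interpolation=cv2.INTER_CUBIC))
for n,(x0,x1,y0,y1) in {"top":(230,375,140,215),"side":(290,370,160,225)}.items():
    im=cv2.imread(f"pics/{n}0.png"); m=np.zeros(im.shape[:2],np.uint8); m[y0:y1,x0:x1]=(im.max(2)<45)[y0:y1,x0:x1]
    k,l,st,ce=cv2.connectedComponentsWithStats(m)
    for i in range(1,k):
        if st[i,4]>8: print(n,st[i],ce[i].round(1))
P=[onz("top",*c,0.1) for c in [(243,111),(426,140),(412,238),(226,208)]]
P=np.array(P); print(P.round(3),P.mean(0)); e=P[0]-P[1]; f=P[3]-P[2]; print(np.linalg.norm(e),np.linalg.norm(f),np.linalg.norm(P[0]-P[3]),np.arctan2(-e[0],e[1]),np.arctan2(-f[0],f[1]))
```

```text
top [354 183  10  11  87] [358.5 188. ]
top [246 185   4  17  50] [247.4 192.6]
top [263 190  10  10  72] [267.7 194.1]
top [284 191   9  10  62] [288.  195.6]
side [300 168  12   4  22] [305.2 169.2]
side [309 175   7   6  33] [312.  177.4]
side [315 184   9   6  39] [319.2 186.5]
side [293 192  19  33 173] [300.9 209.6]
side [353 207  10  11  73] [357.5 211.7]
[[ 0.784  0.204  0.1  ]
 [ 0.68  -0.341  0.1  ]
 [ 0.39  -0.284  0.1  ]
 [ 0.492  0.254  0.1  ]] [ 0.5866372 -0.041694   0.1      ]
0.5545554818406297 0.5472514872210563 0.29615446346264657 -0.18855096294668022 -0.18726030041525532
```

View pics/topc.png

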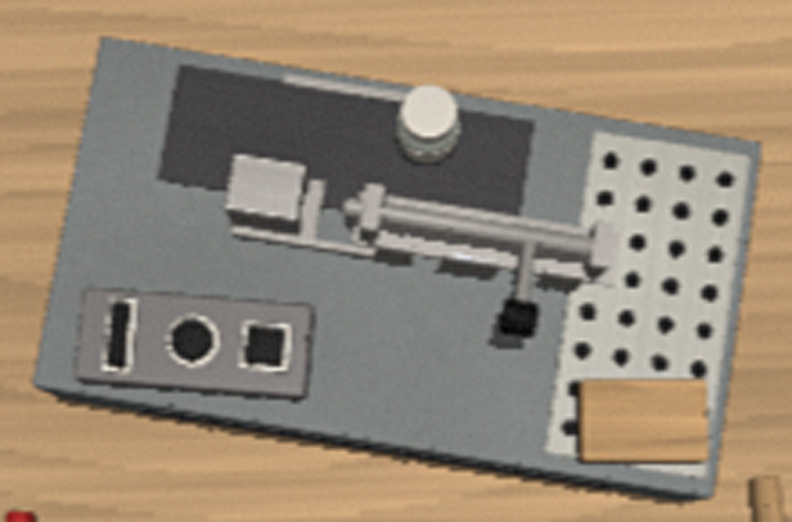

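View pics/sidec.png

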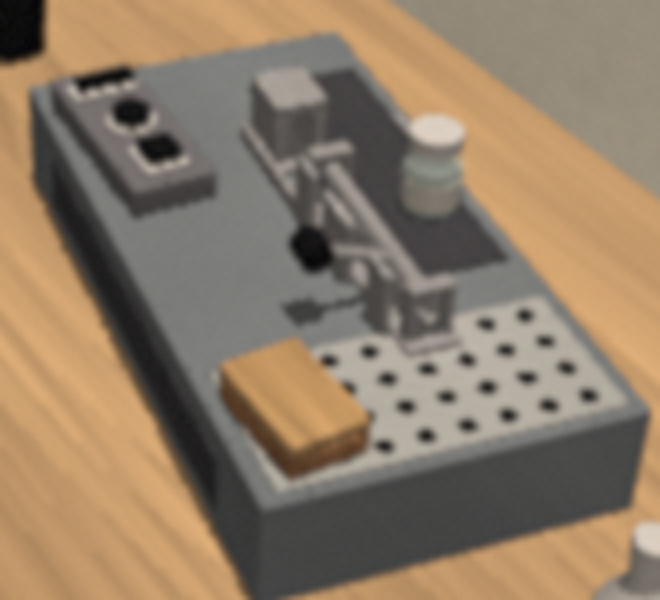

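The crops confirm the key order as bar, round, square. The knob is black and lies on the robot's side, and the keeper block sits beyond a gap to the bolt. I'll triangulate these points.

Run:
```python
from h import *
for n,a,b in [("knob",(358.5,188),(357.5,211.7)),("round",(267.7,194.1),(312,177.4)),("square",(288,195.6),(319.2,186.5)),("bar",(247.4,192.6),(305.2,169.2))]:
    p,e=tri(a,b); print(n,p.round(4),round(e,4), "onz", onz("top",*a,.161 if n=="knob" else .143).round(4), onz("side",*b,.161 if n=="knob" else .143).round(4))
# keeper corners in top crop
A=np.array([.982,-.187,0]);B=np.array([.187,.982,0])
C=np.array([.5866,-.0417,0])
for nm,u in dict(blockL=(230,190),blockR=(303,190),block_nr=(300,220),plateL=(306,210),plateR=(324,210),boltend=(348,207),knob=(518,318)).items():
    p=onz("top",215+u[0]/3.6,100+u[1]/3.6,.157)-C; print(nm,(p@A).round(3),(p@B).round(3))
print("root",C+A*.03-B*.1, "knob pred",C+A*(.03-.0705)-B*.1)
```

```text
knob [ 0.5314 -0.1292  0.1586] 0.0001 onz [ 0.5311 -0.129   0.161 ] [ 0.5294 -0.1318  0.161 ]
round [0.5238 0.1274 0.1368] 0.0011 onz [0.5234 0.1263 0.143 ] [0.5187 0.1193 0.143 ]
square [0.5181 0.07   0.1358] 0.0011 onz [0.5176 0.0691 0.143 ] [0.5122 0.061  0.143 ]
bar [0.5299 0.1851 0.1358] 0.001 onz [0.5292 0.1835 0.143 ] [0.5239 0.1752 0.143 ]
blockL 0.026 0.141
blockR 0.035 0.084
block_nr 0.011 0.082
plateL 0.02 0.079
plateR 0.022 0.065
boltend 0.027 0.047
knob -0.038 -0.098
root [ 0.59736 -0.14551  0.     ] knob pred [ 0.528129  -0.1323265  0.       ]
```

```bash
python3 -m pendant '0 0 0 -0.1 0.06; 0 0 0 -0.1 0.06; 0.025 0.042 0 0 0.06; 0.025 0.042 0 0 0.06; 0.025 0.042 0 0 0.06; 0.025 0.042 0 0 0.06; 0.025 0.042 0 0 0.06; 0.025 0.042 0 0 0.06'; python3 -m pendant '0.025 0.042 0 0 0.06; 0.025 0.042 0 0 0.06; 0.025 0.042 0 0 0.06; 0.025 0.042 0 0 0.06; 0.025 0.042 0 0 0.06; 0.025 0.042 0 0 0.06; 0.025 0.042 0 0 0.06; 0 0 0 0 0.06'
cat > w.py <<'E'
from h import *
import sys
s=sense();R=cv2.Rodrigues(np.array(s["ee_rot"]))[0];p=np.array(s["ee_pos"])
print("t",s["time"],"p",p.round(4),"yaw",np.arctan2(R[1,0],R[0,0]).round(4),"F",(R.T@s["ft_force"]).round(1),"grip",round(s["grip_width"],4),round(s["grasp_force"],1))
if len(sys.argv)>3: print("need tool",(R.T@(np.array(sys.argv[1:4],float)-p)).round(4))
E
python3 w.py .531 -.1295 .149
```

```text
time: 0.9
ee_pos: [0.3554, 0.3475, 0.2391]
ee_rot: [3.128, -0.292, -0.0]
ft_force: [0.7, -0.4, 0.6]
grip_width: 0.06
grasp_force: 0.0
time: 1.7
ee_pos: [0.4731, 0.0235, 0.2389]
ee_rot: [3.126, -0.302, -0.001]
ft_force: [-1.0, 0.6, -0.8]
grip_width: 0.0601
grasp_force: 0.0
t 1.7 p [0.4731 0.0235 0.2389] yaw -0.1929 F [-1.1 -0.4  0.8] grip 0.0601 0.0
need tool [0.0862 0.1389 0.09  ]
```

```bash
python3 -m pendant '0.025 0.04 0 0 0.06; 0.025 0.04 0 0 0.06; 0.025 0.04 0 0 0.06; 0.011 0.019 0 0 0.06; 0 0 0.03 0 0.06; 0 0 0.03 0 0.06; 0 0 0 0 0.06; 0 0 0 0 0.06'; python3 w.py .531 -.1295 .149
python3 - <<'E'
from h import *
a=grab_frame("top")[120:245,275:435]; b=grab_frame("side")[120:270,280:440]
cv2.imwrite("pics/g1.png",np.hstack([cv2.resize(a,(400,312),interpolation=cv2.INTER_CUBIC),cv2.resize(b,(400,375),interpolation=cv2.INTER_CUBIC)[:312]]))
E
```

```text
time: 2.5
ee_pos: [0.5312, -0.1242, 0.1796]
ee_rot: [3.127, -0.292, -0.002]
ft_force: [0.3, 0.0, 1.2]
grip_width: 0.0599
grasp_force: 0.0
t 2.5 p [ 0.5312 -0.1242  0.1796] yaw -0.1861 F [ 0.3 -0.1 -1.2] grip 0.0599 0.0
need tool [0.0008 0.0053 0.0306]
```

View pics/g1.png

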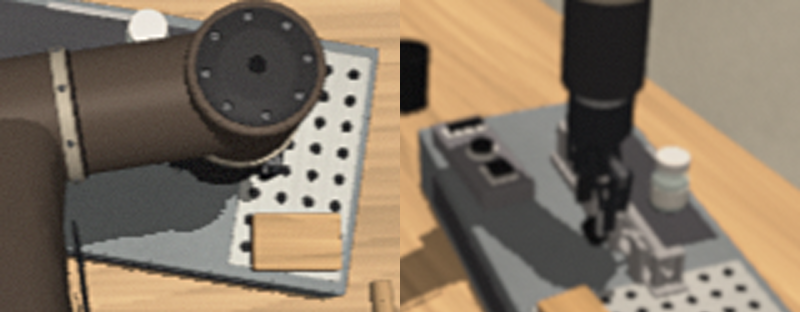

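The top view is blocked by the arm. In the side view the fingers straddle the knob, at about (597,230) in the composite. I'll go down the rest of the way and close.

```bash
python3 -m pendant '0 0.005 0.015 0 0.06; 0 0 0.015 0 0.06; 0 0 0 0 0.06; 0 0 0 0 0.025; 0 0 0 0 0.02; 0 0 0 0 0.02; 0 0 0 0 0.02; 0 0 0 0 0.02'; python3 w.py .531 -.1295 .149
```

```text
time: 3.4
ee_pos: [0.5312, -0.1291, 0.1509]
ee_rot: [-3.128, 0.293, -0.004]
ft_force: [-0.9, 2.1, 5.7]
grip_width: 0.0272
grasp_force: 59.1
t 3.4 p [ 0.5312 -0.1291  0.1509] yaw -0.1865 F [-1.2 -2.  -5.7] grip 0.0272 59.1
need tool [-0.0001  0.0005  0.0019]
```

```bash
python3 -m pendant '0.0055 0 -0.0118 0 0.02; 0.0075 0 -0.0107 0 0.02; 0.0093 0 -0.0093 0 0.02; 0.0107 0 -0.0075 0 0.02; 0.0118 0 -0.0055 0 0.02; 0.0127 0 -0.0034 0 0.02; 0 0 0 0 0.02; 0 0 0 0 0.02'; python3 w.py .531 -.1291 .1509
```

```text
time: 4.2
ee_pos: [0.5869, -0.1399, 0.1982]
ee_rot: [-3.128, 0.293, 0.001]
ft_force: [-3.2, 3.3, 0.2]
grip_width: 0.0269
grasp_force: 59.4
t 4.2 p [ 0.5869 -0.1399  0.1982] yaw -0.1868 F [-3.8 -2.7 -0.2] grip 0.0269 59.4
need tool [-0.0569 -0.0002  0.0473]
```

```bash
python3 -m pendant '0 -0.008 0 0 0.02; 0 -0.01 0 0 0.02; 0 -0.01 0 0 0.02; 0 -0.01 0 0 0.02; 0 -0.01 0 0 0.02; 0 -0.01 0 0 0.02; 0 -0.004 0 0 0.02; 0 0 0 0 0.02'; python3 w.py .5869 -.1399 .1982;  python3 -m pendant '0 -0.002 0 0 0.02; 0 -0.002 0 0 0.02; 0 -0.002 0 0 0.02; 0 0 0 0 0.02; 0 0 0 0 0.02; 0 0 0 0 0.02; 0 0 0 0 0.02; 0 0 0 0 0.02'; python3 w.py .5869 -.1399 .1982
```

```text
time: 5.0
ee_pos: [0.5984, -0.079, 0.1981]
ee_rot: [3.128, -0.292, 0.0]
ft_force: [-3.2, 0.6, 1.1]
grip_width: 0.0269
grasp_force: 60.0
t 5.0 p [ 0.5984 -0.079   0.1981] yaw -0.1864 F [-3.3  0.  -1.1] grip 0.0269 60.0
need tool [ 0.      0.062  -0.0001]
time: 5.8
ee_pos: [0.5994, -0.0735, 0.1981]
ee_rot: [3.128, -0.293, 0.001]
ft_force: [-5.0, -2.8, 4.8]
grip_width: 0.027
grasp_force: 60.2
t 5.8 p [ 0.5994 -0.0735  0.1981] yaw -0.1869 F [-4.4  3.7 -4.8] grip 0.027 60.2
need tool [ 0.0001  0.0676 -0.0001]
```

```bash
for i in 1; do python3 -m pendant '0 -0.002 0 0 0.02; 0 -0.002 0 0 0.02; 0 -0.002 0 0 0.02; 0 0 0 0 0.02; 0 0 0 0 0.02; 0 0 0 0 0.02; 0 0 0 0 0.02; 0 0 0 0 0.02' >/dev/null; python3 w.py .5869 -.1399 .1982; done;  python3 -m pendant '0 -0.002 0 0 0.02; 0 -0.002 0 0 0.02; 0 -0.002 0 0 0.02; 0 0 0 0 0.02; 0 0 0 0 0.02; 0 0 0 0 0.02; 0 0 0 0 0.02; 0 0 0 0 0.02'; python3 w.py .5869 -.1399 .1982
```

```text
t 6.6 p [ 0.6006 -0.0675  0.1981] yaw -0.1869 F [-3.6  2.6 -4.4] grip 0.0266 60.4
need tool [ 0.      0.0737 -0.0001]
time: 7.4
ee_pos: [0.6017, -0.0615, 0.1981]
ee_rot: [3.128, -0.293, 0.001]
ft_force: [-4.9, -1.9, 4.4]
grip_width: 0.027
grasp_force: 60.3
t 7.4 p [ 0.6017 -0.0615  0.1981] yaw -0.1868 F [-4.4  2.8 -4.4] grip 0.027 60.3
need tool [-0.      0.0798 -0.0001]
```

```bash
python3 -m pendant '0 -0.002 0 0 0.02; 0 -0.002 0 0 0.02; 0 -0.002 0 0 0.02; 0 0 0 0 0.02; 0 0 0 0 0.02; 0 0 0 0 0.02; 0 0 0 0 0.02; 0 0 0 0 0.02' >/dev/null; python3 w.py .5869 -.1399 .1982
```

```text
t 8.2 p [ 0.6015 -0.0606  0.198 ] yaw -0.1881 F [-0.  25.6 -2.3] grip 0.0272 60.5
need tool [0.0005 0.0806 0.0004]
```

```bash
python3 -m pendant '0 0.005 0 0 0.02; 0 0 0 0 0.02; 0 0 0 0 0.02; -0.0127 0 0.0034 0 0.02; -0.0118 0 0.0055 0 0.02; -0.0107 0 0.0075 0 0.02; 0 0 0 0 0.02; 0 0 0 0 0.02' >/dev/null; python3 w.py .5869 -.1399 .1982
python3 -m pendant '-0.0045 0 0.0043 0 0.02; -0.0048 0 0.005 0 0.02; 0 0 0 0 0.02; 0 0 0 0 0.02; 0 0 0 0 0.02; 0 0 0 0 0.02; 0 0 0 0 0.02; 0 0 0 0 0.02' >/dev/null; python3 w.py .531 -.1291 .1509
```

```text
t 9.0 p [ 0.5688 -0.0548  0.1827] yaw -0.1868 F [-0.2  8.7 -5.5] grip 0.027 63.6
need tool [ 0.0337  0.0802 -0.0154]
t 9.8 p [ 0.56   -0.0532  0.1737] yaw -0.1866 F [-0.2  8.4 -8.1] grip 0.0274 65.4
need tool [-0.0146  0.08    0.0228]
```

```bash
python3 -m pendant '-0.0042 0 0.0052 0 0.02; -0.0033 0 0.0055 0 0.02; -0.003 0 0.0058 0 0.02; -0.0025 0 0.006 0 0.02; 0 0 0.0005 0 0.02; 0 0 0 0 0.02; 0 0 0 0 0.02; 0 0 0 0 0.02' >/dev/null; python3 w.py .531 -.1291 .1509
```

```text
t 10.6 p [ 0.5471 -0.0507  0.1515] yaw -0.1861 F [ -4.2   8.4 -16.3] grip 0.0269 69.4
need tool [-0.0013  0.08    0.0006]
```

```bash
python3 -m pendant '0 0 0 0 0.05; 0 0 0 0 0.05; 0 0 0 0 0.05; 0 0 -0.01 0 0.05; 0 0 -0.03 0 0.05; -0.02 -0.03 -0.03 0 0.03; -0.02 -0.045 -0.01 0 0; -0.02 -0.045 0 0 0' >/dev/null; python3 w.py .518 .07 .17; python3 -m pendant '0 -0.04 0 0 0; 0 -0.04 0 0 0; 0 -0.04 0 0 0; 0 -0.04 0 0 0; 0 0 0 0 0; 0 0 0 0 0; 0 0 0 0 0; 0 0 0 0 0' >/dev/null; python3 w.py .518 .07 .17
python3 - <<'E'
from h import *
a=grab_frame("top"); b=grab_frame("side"); cv2.imwrite("pics/t2.png",a);cv2.imwrite("pics/s2.png",b)
a=a[100:245,215:435];b=b[130:280,280:440]
cv2.imwrite("pics/g2.png",np.hstack([cv2.resize(a,(400,264),interpolation=cv2.INTER_CUBIC),cv2.resize(b,(400,375),interpolation=cv2.INTER_CUBIC)[:264]]))
E
```

```text
t 11.4 p [0.5095 0.0807 0.2317] yaw -0.1882 F [ 1.5 -0.5 -0.3] grip 0.0067 0.0
need tool [0.0101 0.0091 0.0617]
t 12.2 p [0.5384 0.2356 0.2291] yaw -0.1876 F [-0.4  0.3 -0.5] grip 0.0003 0.0
need tool [0.0108 0.1665 0.0591]
```

View pics/g2.png

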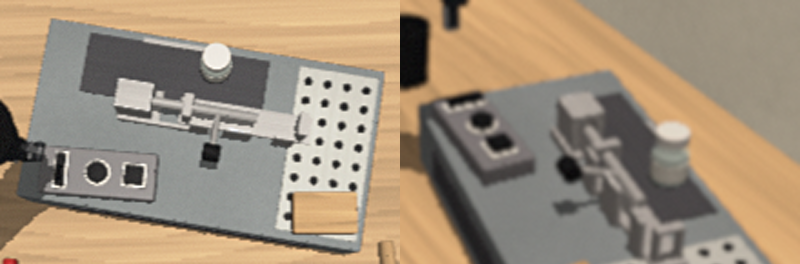

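The bolt is in the keeper and the handle is down on the robot's side, with the knob at (210,152) in the composite. The keys are clear, so I'll check the handle angle by triangulation and move over the square key.

```bash
python3 - <<'E'
from h import *
r=[]
for n,(x0,x1,y0,y1) in {"top":(318,345,172,195),"side":(335,365,180,212)}.items():
    im=cv2.imread("pics/t2.png" if n=="top" else "pics/s2.png"); m=np.zeros(im.shape[:2],np.uint8); m[y0:y1,x0:x1]=(im.max(2)<45)[y0:y1,x0:x1]
    k,l,st,ce=cv2.connectedComponentsWithStats(m); i=1+st[1:,4].argmax(); print(st[i]); r.append(ce[i])
print(tri(*r))
E
python3 -m pendant '0.003 0.042 0 0 0; 0.003 0.042 0 0 0; 0.003 0.042 0 0 0; 0.002 0.0405 0 0 0; 0 0 0.03 0 0; 0 0 0.035 0 0; 0 0 0 0 0; 0 0 0 0 0'; python3 w.py .518 .07 .144
```

```text
[326 179  10  10  79]
[343 193  10   9  61]
(array([ 0.54613177, -0.05160407,  0.15808196]), np.float64(0.00032086506760559797))
time: 13.1
ee_pos: [0.5185, 0.0703, 0.1644]
ee_rot: [3.127, -0.293, -0.001]
ft_force: [1.0, 0.8, 0.6]
grip_width: 0.0003
grasp_force: 0.0
t 13.1 p [0.5185 0.0703 0.1644] yaw -0.1869 F [ 0.9 -1.  -0.6] grip 0.0003 0.0
need tool [-0.0004  0.0003  0.0204]
```

```bash
python3 -m pendant '0 0 0.005 0 0; 0 0 0.005 0 0; 0 0 0.003 0 0; 0 0 0.003 0 0; 0 0 0.001 0 0; 0 0 0 0 0; 0 0 0 0 0; 0 0 0 0 0'; python3 w.py .518 .07 .144
```

```text
time: 13.9
ee_pos: [0.5187, 0.0711, 0.1471]
ee_rot: [-3.127, 0.293, -0.001]
ft_force: [-0.6, 2.2, 3.6]
grip_width: -0.0001
grasp_force: 1.8
t 13.9 p [0.5187 0.0711 0.1471] yaw -0.1866 F [-1.  -2.1 -3.6] grip -0.0001 1.8
need tool [-0.0005  0.0012  0.0031]
```

```bash
python3 -m pendant '0 0 0.001 0 0; 0 0 0.001 0 0; 0 0 0.001 0 0; 0 0 0 0 0; 0 0 0 0 0; 0 0 0 0 0; 0 0 0 0 0; 0 0 0 0 0'; python3 w.py .518 .07 .144
```

```text
time: 14.7
ee_pos: [0.5187, 0.071, 0.1449]
ee_rot: [-3.127, 0.292, -0.002]
ft_force: [-4.9, 2.7, 13.4]
grip_width: -0.0
grasp_force: 6.9
t 14.7 p [0.5187 0.071  0.1449] yaw -0.1864 F [ -5.3  -1.8 -13.4] grip -0.0 6.9
need tool [-0.0005  0.0011  0.0009]
```

```bash
python3 -m pendant '0 0 -0.015 0 0; 0 0 -0.02 0 0; -0.002 -0.03 0 0 0; -0.002 -0.026 0 0 0; 0 0 0 0 0; 0 0 0 0 0; 0 0 0 0 0; 0 0 0 0 0'; python3 w.py .5238 .127 .144
```

```text
time: 15.5
ee_pos: [0.5246, 0.1257, 0.1785]
ee_rot: [3.127, -0.294, -0.001]
ft_force: [-0.0, -0.1, -0.4]
grip_width: 0.0001
grasp_force: 0.0
t 15.5 p [0.5246 0.1257 0.1785] yaw -0.1875 F [-0.   0.1  0.4] grip 0.0001 0.0
need tool [-0.001  -0.0011  0.0345]
```

```bash
python3 -m pendant '-0.001 -0.001 0.012 0 0; 0 0 0.01 0 0; 0 0 0.005 0 0; 0 0 0.003 0 0; 0 0 0.003 0 0; 0 0 0.0015 0 0; 0 0 0 0 0; 0 0 0 0 0'; python3 w.py .5238 .127 .144
```

```text
time: 16.3
ee_pos: [0.5238, 0.1273, 0.145]
ee_rot: [3.127, -0.292, -0.0]
ft_force: [-4.5, -0.9, 9.3]
grip_width: 0.0002
grasp_force: 4.4
t 16.3 p [0.5238 0.1273 0.145 ] yaw -0.1865 F [-4.3  1.7 -9.3] grip 0.0002 4.4
need tool [0.0001 0.0003 0.001 ]
```

```bash
python3 -m pendant '0 0 -0.015 0 0; 0 0 -0.03 0 0; 0 0 -0.04 0 0; -0.03 -0.03 0 0 0; -0.02 -0.04 0 0 0; 0 -0.04 0 0 0; 0 -0.04 0 0 0; 0 0 0 0 0' >/dev/null; python3 -m pendant '0 0 0 0 0; 0 0 0 0 0; 0 0 0 0 0; 0 0 0 0 0; 0 0 0 0 0; 0 0 0 0 0; 0 0 0 0 0; 0 0 0 0 0'
python3 - <<'E'
from h import *
a=grab_frame("top"); b=grab_frame("side"); cv2.imwrite("pics/g3.png",np.hstack([cv2.resize(a[90:330,140:500],(400,267)),cv2.resize(b[130:290,280:440],(267,267))]))
for f,n,im in (("t2","top",a),("s2","side",b)):
    d=cv2.absdiff(im,cv2.imread(f"pics/{f}.png")).max(2)
    x=slice(320,345) if n=="top" else slice(340,380); y=slice(150,195) if n=="top" else slice(170,215)
    print(n,"handle region change",d[y,x].max())
E
```

```text
time: 17.9
ee_pos: [0.5028, 0.2843, 0.2293]
ee_rot: [-3.128, 0.293, 0.0]
ft_force: [-0.4, -0.2, -0.2]
grip_width: 0.0001
grasp_force: 0.0
top handle region change 13
side handle region change 5
```

View pics/g3.png

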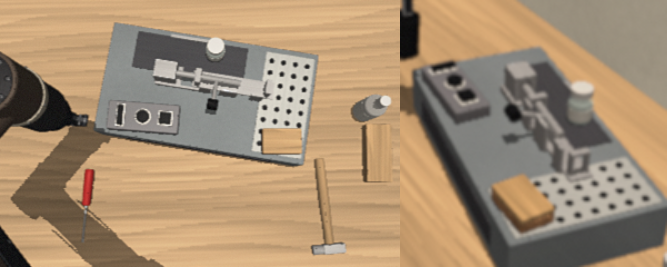

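The handle is still down at (212,105) in the composite, the bystanders in view haven't moved, the keys are up and the arm is clear.

```bash
python3 -c "
from cell import *
print(hand_in())"
```

```text
the job is handed in; nothing more can be done
None
```

The job is handed in at about 18 s of the 61 s allowed: bolt home after about 80 mm with its handle down in the lock notch, square then round key each pressed to the bottom and let up, bar key not touched, and nothing seen to have moved; the hand-in gave no verdict.

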